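# Roll the bolt carriage to the yellow mark

### The job

Set the bolt carriage rolling towards the red end stop with a push on its rear bumper, then catch it while it still rolls by its front bumper and brake it, so that it ends at rest and let go with its orange pointer over the yellow mark. It must never strike the end stop, neither spring bumper may be squeezed until it bottoms, and the tray of bolts and the things beyond the track are to be left untouched.

Things in the scene. Friction and masses are not known exactly. Their poses are not given: they have to be found in the camera images.
- track: Grey steel track fixed to the bench, 130 mm wide, 840 mm long, rails up to z = 24 mm. Origin on the bench under its middle. Its own y axis is the travel direction (forward = +y, towards the red end stop); its x points away from the robot. It lies roughly along world y, turned by up to 0.12 rad.
- carriage (a joint): Position (m) of the blue ball-bearing carriage along the track, growing forward. Its middle is at track x = 0, y = this value - 0.200. With tray and bumpers it weighs about 3.8 kg nominally (hidden, 3 to 5). Rolling resistance is tiny: 0.012 N plus 0.1 N per m/s, so from 50 mm/s it coasts some 300 mm. At 0.470 its free front bumper meets the end stop; the rear limit is -0.04.
- stop_face (a point): Middle of the face of the red end stop, a block 130 mm wide across the track's forward end, its top 95 mm above the bench; this point lies at track y = +0.380, 60 mm above the bench.
- carriage_mid (a point): Middle of the top of the carriage body, 85 mm above the bench (under the tray). The body is 120 wide, 140 long along the track, from 33 to 85 mm above the bench.
- bumper_rear (a joint): Compression (m) of the sprung bumper at the carriage's rear (-y) end: 0 free, 0.040 bottomed. Linear spring, 15 N/m, no preload, lightly damped (0.5 N per m/s): the carriage rebounds from a still finger with nearly its full speed. Head 104 mm wide across the track, from 37 to 83 mm above the bench, black face.
- bumper_front (a joint): The same for the like bumper at the front (+y) end.
- rear_face (a point): Middle of the rear bumper's black pushing face, 60 mm above the bench. Free, it is 110 mm behind the carriage's middle.
- front_face (a point): Middle of the front bumper's black face, 60 mm above the bench. Free, it is 110 mm ahead of the carriage's middle.
- pointer (a point): Tip of the orange pointer that sticks out of the carriage's side away from the robot, level with the carriage's middle, 78 mm above the bench and 94 mm off the track's centre line.
- mark: Yellow block beside the track, fixed: 34 mm across, 30 mm long along the track, 66 mm high; the pointer passes over it. Origin under its middle, axes parallel to the track's.
- spray_can: Blue and yellow spray can standing beyond the track, radius 27, 170 mm high. Origin: centre of its underside. Bystander.
- jar: Glass jar with a black lid beyond the track, radius 35, 110 mm high. Origin: centre of its underside. Bystander.
- nut_bin: Blue open bin beyond the track, 100 x 130 x 55 mm. Origin: centre of its underside. Bystander.
- tray: Red open tray of bolts screwed on top of the carriage, 100 wide, 130 long along the track, from 85 to 113 mm above the bench; moves with the carriage. Origin: centre of its underside. Not to be touched.
There are look-alikes about, which are no part of the job. Of the things like the mark, leave any that is black or turquoise; of the rest the smaller one is meant.

How it is judged (in metres and radians):
On the way, in this order (a step that is already met when the one before it is completed fails the run):
1. the carriage is set rolling forward by pressing on its rear bumper (value of joint bumper_rear above 0.002 m and velocity of joint carriage above 0.01 m/s), for 0.1 s.
2. still rolling forward, it is caught by the front bumper (value of joint bumper_front above 0.001 m and value of joint bumper_rear below 0.0005 m and velocity of joint carriage above 0.003 m/s), for 0.05 s.
At the end, for the whole second after the job is handed in: The pointer's tip is over the yellow mark (within 15 mm of its middle along the track), the carriage is at rest (slower than 10 mm/s), both bumpers are free (less than 4 mm compressed) and the robot touches nothing (y of pointer in the frame of mark between -0.015 and 0.015 m and velocity of joint carriage between -0.01 and 0.01 m/s and value of joint each of bumper_rear, bumper_front below 0.004 m).
It fails at once if the carriage reaches the end stop (value of joint carriage above 0.466 m).
It fails at once if a bumper bottoms (value of joint any of bumper_rear, bumper_front above 0.038 m).
It fails at once if the tray of bolts is touched (contact force between any of the fingers, the arm and tray above 0.5 N).
It fails at once if a bystander is moved (distance of any of spray_can, jar, nut_bin from where it was at the start of the episode above 0.02 m).
It also fails if it takes over 38 s, if anything falls off the work surface, if the arm or the gripper's body presses on something with over 40 N, if the wrist force passes 120 N, or if a joint passes its speed limit or range.

### The arm

A 6-joint arm with a two-finger parallel gripper is mounted at the origin on the work surface. World frame = base frame: x ahead of the robot, y to its left, z up, the work surface at z = 0. Lengths are in mm, angles in rad, forces in N, time in s.
With the tool pointing down it reaches from about 375 to 900 mm from the base axis. Payload 3.1 kg.
Tool frame: the origin (TCP) lies on the centre line of the jaws, within the pads' length; the fingertips stand 22 mm ahead of it and the grasp point (between the pads) lies 3 mm ahead of it (bot.tip_reach is the distance from the TCP to the fingertips, in mm); z points along the fingers, y is the line along which they close (so a half turn about z gives the same grasp; the last joint's range is limited). The gripper opens to 87 mm and grips with 3 to 60 N. Pads are 19 mm wide; open, the fingers measure 117 mm over their backs; the gripper's body (75 mm by 190 mm) begins 51 mm behind the grasp point.
Start: joints at [1.145, 0.527, 1.433, -0, 1.181, -0.178], TCP at [153.255, 605.896, 215.748] pointing down, gripper open.
Joint ranges: [-3.08, 3.08], [-0.75, 2.2], [0.22, 2.44], [-1.43, 4.57], [0, 2.65], [-2.85, 2.85]. Speed limits (rad/s): [2.79, 2.79, 3.14, 3.14, 3.14, 3.14].

### API

Orientations are given as a rotation vector (axis times angle).
In Python, from bench import bot gives the robot as it stands.
- The arm moves only by the shell command python3 -m crank 'ROWS'. ROWS is JSON, a list of rows, each an object with "xyz": the shift along the tool's x, y, z in cm, a list of three; "angular": the turn, a rotation vector about the tool's x, y, z in units of 6 degrees (1.0 is 6 degrees), a list of three; "claw": the closure, from 0 (fully open) to 1 (shut). In form: [{"xyz": [tx, ty, tz], "angular": [ax, ay, az], "claw": claw}, ...]. A call has 1 to 8 rows; each row is the pose to reach, as a shift and turn from the pose commanded when the call began, along the tool's axes at that moment; what a row does not reach only later rows make up. A row lasts 1/12 s, in which the tool goes at most 41.7 mm and 7.16 degrees, less where a joint would pass 70% of its speed; a pose out of reach is approached as far as the arm can. A call with a gripper value outside its range is refused whole. The fingers move at their own pace and stop on an object; the grip force is fixed at half the most. Time passes only in rows, so rows that repeat a pose let the fingers close. It gives the time, the measured TCP pose, the force, the opening and the grip force at its end, in the units of the state.
- bot.sense(): the state, without advancing time (a new reading comes with each control period).
- bot.camera(name): name is "scene" or "top" or "wrist"; returns the picture (384x512x3 uint8, red, green, blue); there is no depth.
- bot.camera_info(name): a dict with "fx", "fy", "cx", "cy" (pixels), "T" (4x4, takes a point from camera to world coordinates). Camera axes: x right, y up, looking along -z (the intrinsics and any distortion apply to the point x, -y, -z); pixel columns grow to the right and rows downward; lengths in mm; the calibration is good to about 2 mm. A picture is of the moment at which its call begins: read the wrist's pose just before it. camera_info takes no time and is no camera call; for the wrist camera it gives the pose at the moment of the call.
- bot.sign_off(): hands the job in; it is judged then, once.
The state is a dict: "time": time; "joint_positions": joint angles; "dq": joint speeds; "joint_efforts": joint torques, N m; "ee_pos": TCP position; "ee_rot": TCP orientation; "ft_force": force on the tool from outside, world axes, zero at the start; "ft_torque": the same for the moment, N m; "width": finger opening in mm; "gripper_force": force on a finger pad.
Only numpy, scipy, OpenCV 4.12 (cv2) and the standard library are available. Lean on these libraries where they do the work, as an engineer would, in place of code of your own. Each camera call takes 0.05 s, during which the arm holds its last target. There are 200 camera calls.

## Working session

There is one attempt and no reset: what is moved stays moved. The work goes in short steps, Python scripts to look and compute and a shell command to move; the robot and the scene stay as the last step left them, time stands still between calls to the robot, and variables do not carry over. Pictures are saved under pics/ and viewed, at most 10 in all, crops included, and the job is handed in when it is done.

```bash
mkdir -p pics; python3 - <<'E'
from bench import bot
import cv2,numpy as np
s=bot.sense();print(s['time'],s['ee_pos'],s['ee_rot'],s['width'])
for n in('scene','top'):
    im=bot.camera(n);cv2.imwrite(f'pics/{n}0.png',im[...,::-1]);i=bot.camera_info(n);print(n,{k:(np.round(v,4).tolist()) if k!='distortion' else v for k,v in i.items()})
E
```

```text
0.0 [152.96434436 605.23276111 214.78934765] [-0.38817261 -3.11691713  0.00319431] 87.14844771994585
scene {'fx': 437.9767, 'fy': 437.9767, 'cx': 250.5256, 'cy': 191.7268, 'T': [[0.5322, -0.5652, 0.6303, 1305.2933], [0.8463, 0.3743, -0.379, -354.2839], [-0.0217, 0.7351, 0.6776, 786.028], [0.0, 0.0, 0.0, 1.0]]}
top {'fx': 416.6977, 'fy': 416.6977, 'cx': 255.6169, 'cy': 195.7202, 'T': [[-0.0008, 0.9974, -0.0717, 581.6856], [-1.0, -0.0009, -0.0009, 57.5711], [-0.001, 0.0717, 0.9974, 1183.7327], [0.0, 0.0, 0.0, 1.0]]}
```

```bash
ls; 
```

```text
pics
```

View pics/top0.png

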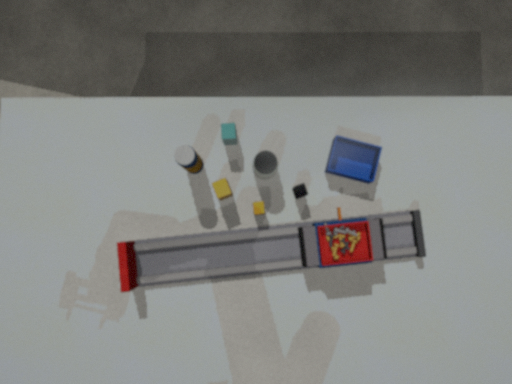

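View pics/scene0.png

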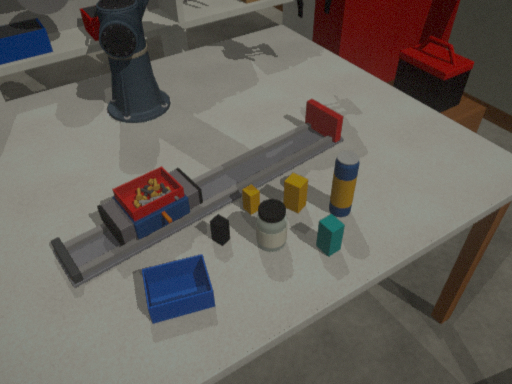

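Top view shows four mark-like blocks: small yellow (259,208), larger yellow (222,188), black (300,191) and turquoise (229,132). The smaller yellow one at (259,208) is the mark. The carriage tray is at (343,242), the pointer at (339,212) and the red stop at (126,266).

```bash
cat > h.py <<'E'
from bench import bot
import cv2,numpy as np
I=bot.camera_info('top');T=np.array(I['T'])
def ray(uv,z,I=I,T=T):
    uv=np.atleast_2d(uv).astype(float)
    d=np.c_[(uv[:,0]-I['cx'])/I['fx'],-(uv[:,1]-I['cy'])/I['fy'],-np.ones(len(uv))]@T[:3,:3].T
    return (T[:3,3]+d*((z-T[2,3])/d[:,2])[:,None])[:,:2]
def blobs(im,lo,hi,amin=15):
    h=cv2.cvtColor(im,cv2.COLOR_RGB2HSV);m=cv2.inRange(h,np.array(lo),np.array(hi))
    if lo[0]==0: m|=cv2.inRange(h,np.array((172,)+tuple(lo[1:])),np.array((180,255,255)))
    cs,_=cv2.findContours(m,cv2.RETR_EXTERNAL,cv2.CHAIN_APPROX_NONE)
    return sorted([c for c in cs if cv2.contourArea(c)>=amin],key=cv2.contourArea,reverse=True)
E
python3 - <<'E'
from h import *
im=cv2.imread('pics/top0.png')[...,::-1].copy()
for nm,lo,hi,z in(('red',(0,150,70),(6,255,255),113),('yel',(18,140,90),(32,255,255),66),('orange',(7,110,90),(17,255,255),78)):
    for c in blobs(im,lo,hi,4)[:6]:
        r=cv2.minAreaRect(c);b=cv2.boxPoints(r)
        print(nm,cv2.contourArea(c),np.round(r[0],1),np.round(r[1],1),r[2],'box',b.round(1).tolist(),'c',ray(r[0],z).round(1),'corners',ray(b,z).round(0).tolist())
c=cv2.resize(im[195:300,200:440],None,fx=3.3,fy=3.3,interpolation=cv2.INTER_CUBIC);cv2.imwrite('pics/crop.png',c[...,::-1])
E
```

```text
red 1089.0 [344.6 243. ] [39.5 51.1] 83.6598129272461 box [[317.0, 226.1999969482422], [367.79998779296875, 220.60000610351562], [372.20001220703125, 259.8999938964844], [321.3999938964844, 265.5]] c [[ 537.2 -168.7]] corners [[580.0, -99.0], [594.0, -229.0], [495.0, -238.0], [480.0, -109.0]]
red 372.5 [123.9 266.5] [47.6  9.3] 85.36454010009766 box [[117.4000015258789, 243.10000610351562], [126.5999984741211, 242.39999389648438], [130.39999389648438, 289.79998779296875], [121.19999694824219, 290.6000061035156]] c [[478.3 394.1]] corners [[537.0, 412.0], [539.0, 388.0], [420.0, 376.0], [418.0, 400.0]]
red 14.0 [335.  240.5] [3. 6.] 90.0 box [[332.0, 239.0], [338.0, 239.0], [338.0, 242.0], [332.0, 242.0]] c [[ 543.7 -144.2]] corners [[548.0, -137.0], [548.0, -152.0], [540.0, -152.0], [540.0, -137.0]]
red 14.0 [347.2 240.1] [12.3  4. ] 69.44395446777344 box [[343.20001220703125, 235.10000610351562], [346.8999938964844, 233.6999969482422], [351.20001220703125, 245.1999969482422], [347.5, 246.60000610351562]] c [[ 544.6 -175.3]] corners [[558.0, -165.0], [561.0, -175.0], [532.0, -185.0],
[... 1934 characters left out ...]
rners [[512.0, -185.0], [567.0, -186.0], [567.0, -217.0], [512.0, -216.0]]
orange 16.0 [339.  213.5] [11.2  2.5] 80.53767395019531 box [[336.8999938964844, 208.1999969482422], [339.29998779296875, 207.8000030517578], [341.1000061035156, 218.8000030517578], [338.70001220703125, 219.1999969482422]] c [[ 613.7 -162.5]] corners [[628.0, -157.0], [629.0, -163.0], [600.0, -168.0], [599.0, -161.0]]
orange 5.5 [341.8 234.6] [8.  3.7] 38.65980529785156 box [[337.5, 233.60000610351562], [339.8999938964844, 230.6999969482422], [346.1000061035156, 235.6999969482422], [343.70001220703125, 238.60000610351562]] c [[ 557.9 -169. ]] corners [[561.0, -158.0], [568.0, -164.0], [555.0, -180.0], [547.0, -174.0]]
```

View pics/crop.png

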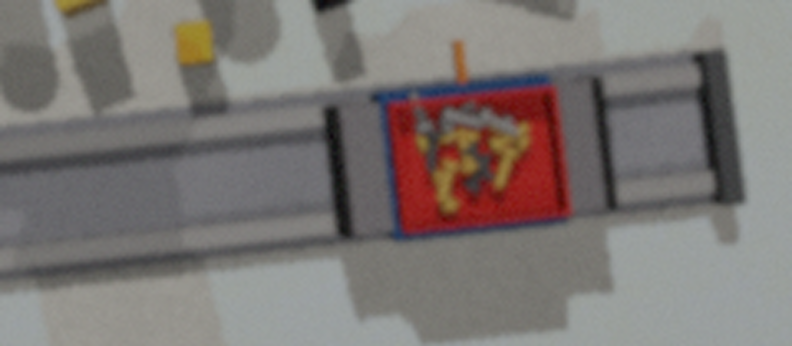

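The crop confirms it: the small yellow mark is at crop (195,42) and the pointer at (460,60), so about 209 mm to travel. The bumpers' black faces are at crop x≈338 (front) and 605 (rear). The track is turned about +0.106 rad. I'll move towards the rear gap now, turning the jaws across the track.

```bash
cat >> h.py <<'E'
from scipy.spatial.transform import Rotation as Ro
C0=np.array([537.0,-168.7]);th=0.106;d=np.array([-np.sin(th),np.cos(th)]);n=np.array([np.cos(th),np.sin(th)])
def need(s,z,off=0):
    """rows needed to bring TCP to track coords (s mm ahead of C0), height z, tool y along n"""
    st=bot.sense();R=Ro.from_rotvec(st['ee_rot']);p=np.array(st['ee_pos'])
    g=np.r_[C0+s*d+off*n,z];Rg=Ro.from_matrix(np.c_[[-d[0],-d[1],0],[n[0],n[1],0],[0,0,-1]]) 
    M=Rg.as_matrix(); 
    if np.linalg.det(M)<0: M[:,0]*=-1;Rg=Ro.from_matrix(M)
    print('t',round(st['time'],2),'p',p.round(1),'s',((p[:2]-C0)@d).round(1),'off',((p[:2]-C0)@n).round(1),'xyz cm',(R.inv().apply(g-p)/10).round(2),'ang',np.round((R.inv()*Rg).as_rotvec()/np.radians(6),2),'f',np.round(st['ft_force'],2))
def tray(im=None):
    t=bot.sense()['time']
    im=bot.camera('top') if im is None else im
    c=[c for c in blobs(im,(0,150,70),(6,255,255),60)]
    c=[k for k in c if cv2.minAreaRect(k)[0][0]>150]
    c=np.vstack(c);r=cv2.minAreaRect(c);q=ray(r[0],113)[0]
    return t,((q-C0)@d),np.array(r[1]).round(0)
E
python3 -m crank '[{"xyz":[-20.3,-25.9,1.5],"angular":[0,0,0],"claw":1},{"xyz":[-20.3,-25.9,1.5],"angular":[0,0,0],"claw":1},{"xyz":[-20.3,-25.9,1.5],"angular":[0,0,0],"claw":1},{"xyz":[-20.3,-25.9,1.5],"angular":[0,0,0],"claw":1},{"xyz":[-20.3,-25.9,1.5],"angular":[0,0,0],"claw":1},{"xyz":[-20.3,-25.9,1.5],"angular":[0,0,0],"claw":1},{"xyz":[-20.3,-25.9,1.5],"angular":[0,0,0],"claw":1},{"xyz":[-20.3,-25.9,1.5],"angular":[0,0,0],"claw":1}]'
python3 -c "
from h import *
need(-135,180);print(tray())"
```

```text
time: 0.77
ee_pos: [286.5, 302.8, 200.5]
ee_rot: [-0.388, -3.117, 0.001]
ft_force: [0.1, -0.5, -0.1]
width: 41.7
gripper_force: 0.0Traceback (most recent call last):
  File "<string>", line 3, in <module>
    need(-135,180);print(tray())
    ~~~~^^^^^^^^^^
  File "h.py", line 18, in need
    g=np.r_[C0+s*d+off*n,z];Rg=Ro.from_matrix(np.c_[[-d[0],-d[1],0],[n[0],n[1],0],[0,0,-1]])
                               ~~~~~~~~~~~~~~^^^^^^^^^^^^^^^^^^^^^^^^^^^^^^^^^^^^^^^^^^^^^^^
  File "scipy/spatial/transform/_rotation.pyx", line 1143, in scipy.spatial.transform._rotation.Rotation.from_matrix
ValueError: Non-positive determinant (left-handed or null coordinate frame) in rotation matrix 0: [[ 0.10580161  0.99438726  0.        ]
 [-0.99438726  0.10580161  0.        ]
 [ 0.          0.         -1.        ]].
```

```bash
sed -i 's/\[-d\[0\],-d\[1\],0\]/[d[0],d[1],0]/' h.py
python3 -m crank '[{"xyz":[-20.3,-25.9,1.5],"angular":[0,0,1],"claw":1},{"xyz":[-20.3,-25.9,1.5],"angular":[0,0,2],"claw":1},{"xyz":[-20.3,-25.9,1.5],"angular":[0,0,3],"claw":1},{"xyz":[-20.3,-25.9,1.5],"angular":[0,0,4],"claw":1},{"xyz":[-20.3,-25.9,1.5],"angular":[0,0,5],"claw":1},{"xyz":[-20.3,-25.9,1.5],"angular":[0,0,6],"claw":1},{"xyz":[-20.3,-25.9,1.5],"angular":[0,0,7],"claw":1},{"xyz":[-20.3,-25.9,1.5],"angular":[0,0,8],"claw":1}]'
python3 -c "
from h import *
need(-135,180);print(tray())"
```

```text
time: 1.43
ee_pos: [420.4, 1.7, 185.6]
ee_rot: [1.631, 2.685, 0.0]
ft_force: [0.4, 0.4, -0.2]
width: 0.9
gripper_force: 0.0
t 1.43 p [420.4   1.7 185.6] s 181.7 off -98.0 xyz cm [-33.07  -2.42   0.56] ang [0.   0.   3.56] f [ 0.42  0.36 -0.22]
(1.4333, np.float64(-0.16352235060497636), array([40., 51.]))
```

```bash

python3 -m crank '[{"xyz":[-33.1,-2.4,0.5],"angular":[0,0,1],"claw":1},{"xyz":[-33.1,-2.4,0.5],"angular":[0,0,2],"claw":1},{"xyz":[-33.1,-2.4,0.5],"angular":[0,0,3],"claw":1},{"xyz":[-33.1,-2.4,0.5],"angular":[0,0,3.56],"claw":1},{"xyz":[-33.1,-2.4,0.5],"angular":[0,0,3.56],"claw":1},{"xyz":[-33.1,-2.4,0.5],"angular":[0,0,3.56],"claw":1},{"xyz":[-33.1,-2.4,0.5],"angular":[0,0,3.56],"claw":1},{"xyz":[-33.1,-2.4,0.5],"angular":[0,0,3.56],"claw":1}]'
python3 -c "
from h import *
need(-135,80);print(tray())"
```

```text
time: 2.15
ee_pos: [553.3, -301.5, 180.2]
ee_rot: [-2.093, -2.342, -0.0]
ft_force: [0.6, -0.1, 0.3]
width: 0.3
gripper_force: 0.0
t 2.15 p [ 553.3 -301.5  180.2] s -133.8 off 2.2 xyz cm [-0.12 -0.21 10.02] ang [-0.01 -0.01  0.06] f [ 0.6  -0.06  0.33]
(2.15, np.float64(-0.020718803467365387), array([39., 51.]))
```

```bash

python3 -m crank '[{"xyz":[0,-0.2,3],"angular":[0,0,0],"claw":1},{"xyz":[-0.1,-0.2,6],"angular":[0,0,0],"claw":1},{"xyz":[-0.1,-0.2,9],"angular":[0,0,0],"claw":1},{"xyz":[-0.1,-0.2,10],"angular":[0,0,0],"claw":1},{"xyz":[-0.1,-0.2,10],"angular":[0,0,0],"claw":1}]'
python3 -c "
from h import *
need(-110,80);print(tray())
im=bot.camera('scene');cv2.imwrite('pics/s1.png',cv2.resize(im[130:300,30:250],None,fx=3,fy=3)[...,::-1])"
```

```text
time: 2.62
ee_pos: [548.8, -298.9, 77.4]
ee_rot: [-2.087, -2.337, 0.001]
ft_force: [0.1, 0.9, -0.0]
width: 0.5
gripper_force: 0.0
t 2.62 p [ 548.8 -298.9   77.4] s -130.7 off -2.0 xyz cm [ 2.07  0.21 -0.25] ang [-0.05 -0.05  0.07] f [ 0.08  0.89 -0.  ]
(2.6167, np.float64(0.12059736679620632), array([39., 51.]))
```

View pics/s1.png

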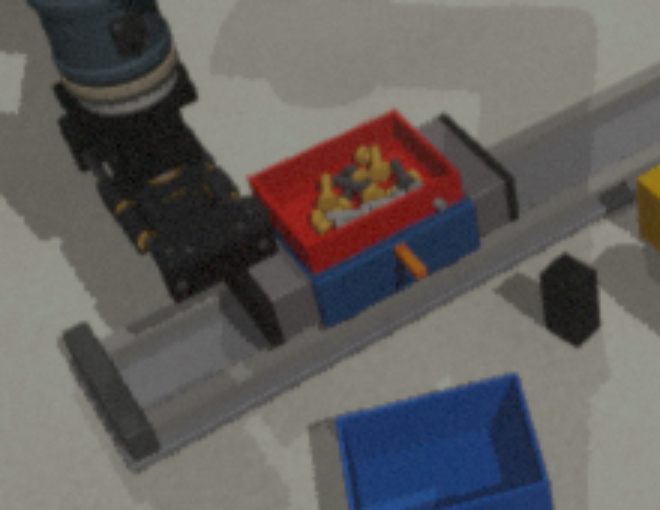

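The gripper stands just behind the rear bumper (265,310 in the crop), clear of the tray. Now I'll push at 30 mm/s.

```bash

python3 -m crank '[{"xyz":[0.25,0,0],"angular":[0,0,0],"claw":1},{"xyz":[0.5,0,0],"angular":[0,0,0],"claw":1},{"xyz":[0.75,0,0],"angular":[0,0,0],"claw":1},{"xyz":[1,0,0],"angular":[0,0,0],"claw":1},{"xyz":[1.25,0,0],"angular":[0,0,0],"claw":1},{"xyz":[1.5,0,0],"angular":[0,0,0],"claw":1},{"xyz":[1.75,0,0],"angular":[0,0,0],"claw":1},{"xyz":[2,0,0],"angular":[0,0,0],"claw":1}]'
python3 -m crank '[{"xyz":[0.25,0,0],"angular":[0,0,0],"claw":1},{"xyz":[0.5,0,0],"angular":[0,0,0],"claw":1},{"xyz":[0.75,0,0],"angular":[0,0,0],"claw":1},{"xyz":[1,0,0],"angular":[0,0,0],"claw":1},{"xyz":[1.25,0,0],"angular":[0,0,0],"claw":1},{"xyz":[1.5,0,0],"angular":[0,0,0],"claw":1},{"xyz":[1.75,0,0],"angular":[0,0,0],"claw":1},{"xyz":[2,0,0],"angular":[0,0,0],"claw":1}]'
python3 -c "
from h import *
need(-110,80);print(tray())"
```

```text
time: 3.38
ee_pos: [548.8, -280.9, 80.8]
ee_rot: [2.093, 2.343, -0.0]
ft_force: [-0.5, 0.0, 0.3]
width: 0.4
gripper_force: 0.0
time: 4.05
ee_pos: [546.6, -261.1, 80.8]
ee_rot: [2.093, 2.343, 0.0]
ft_force: [-0.4, 0.4, -0.4]
width: 0.5
gripper_force: 0.0
t 4.05 p [ 546.6 -261.1   80.8] s -92.9 off -0.2 xyz cm [-1.71  0.01  0.08] ang [0.   0.   0.06] f [-0.37  0.36 -0.4 ]
(4.05, np.float64(-0.7286551137603008), array([40., 52.]))
```

```bash

python3 -c "
from h import *
print(tray())
im=bot.camera('top');a=im[190:280,280:440];im=bot.camera('scene');b=im[140:290,40:250]
a=cv2.resize(a,(640,360));b=cv2.resize(b,(330,236));cv2.imwrite('pics/p2.png',np.vstack([a,np.pad(b,((0,0),(0,310),(0,0)))])[...,::-1])"
```

```text
(4.1, np.float64(-0.7286503893466337), array([39., 52.]))
```

View pics/p2.png

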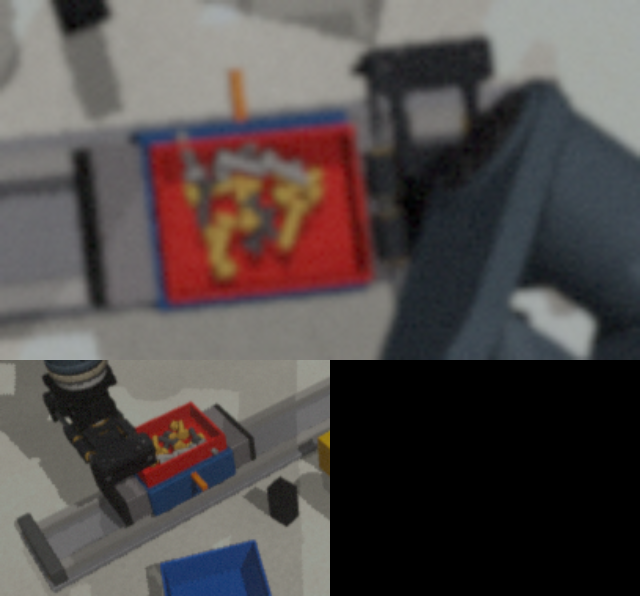

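```bash

cat >> h.py <<'E'
def proj(P,name):
    I=bot.camera_info(name);T=np.array(I['T']);q=(np.linalg.inv(T)@np.r_[P,1])[:3]
    return I['cx']+I['fx']*q[0]/-q[2],I['cy']-I['fy']*q[1]/-q[2]
E
python3 -c "
from h import *
need(-110,80)
im=bot.camera('scene');b=cv2.resize(im[140:270,50:230],None,fx=3,fy=3,interpolation=cv2.INTER_CUBIC).astype(int)
b=np.clip((b/255.)**.6*255,0,255).astype(np.uint8)
for s,col in((-110,(0,255,0)),(-84,(255,0,255))):
  for o in(-52,52):
    for z in(37,83):
      u,v=proj(np.r_[C0+s*d+o*n,z],'scene');cv2.circle(b,(int((u-50)*3),int((v-140)*3)),3,col,-1);print(s,o,z,round(u,1),round(v,1))
w=cv2.resize(bot.camera('wrist'),(256,192));w=np.clip((w/255.)**.6*255,0,255).astype(np.uint8)
cv2.imwrite('pics/p3.png',np.hstack([b,np.pad(w,((0,198),(0,0),(0,0)))])[...,::-1])"
```

```text
t 4.25 p [ 546.6 -261.3   80.8] s -93.1 off -0.2 xyz cm [-1.69  0.01  0.08] ang [0.   0.   0.06] f [-0.52  0.05  0.47]
-110 -52 37 101.9 220.0
-110 -52 83 96.9 206.2
-110 52 37 121.4 245.9
-110 52 83 116.7 232.1
-84 -52 37 112.0 215.0
-84 -52 83 107.4 201.2
-84 52 37 131.9 240.3
-84 52 83 127.6 226.5
```

View pics/p3.png

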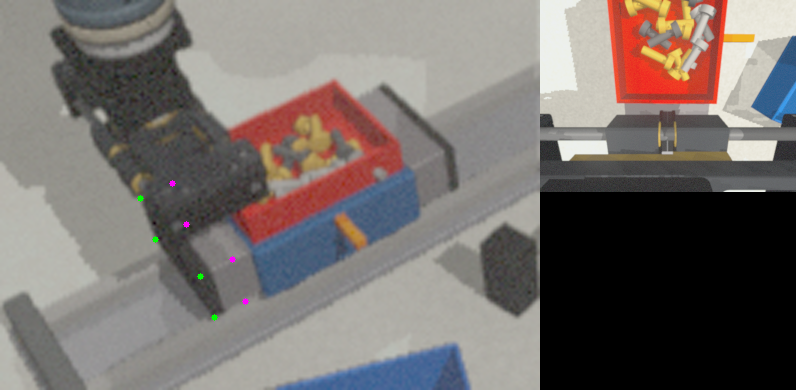

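The wrist view (667,130) shows the fingers on the head. The rear face is about 9 mm in from free, so contact began late and the push should continue.

```bash

python3 -c "
from h import *
print(tray())"
python3 -m crank '[{"xyz":[0.25,0,0],"angular":[0,0,0],"claw":1},{"xyz":[0.5,0,0],"angular":[0,0,0],"claw":1},{"xyz":[0.75,0,0],"angular":[0,0,0],"claw":1},{"xyz":[1,0,0],"angular":[0,0,0],"claw":1}]'
python3 -c "
from h import *
need(-110,80);print(tray());im=bot.camera('scene');cv2.imwrite('pics/x.png',im[...,::-1])"
```

```text
(4.35, np.float64(-0.541257778975117), array([39., 52.]))
time: 4.73
ee_pos: [545.4, -251.0, 80.7]
ee_rot: [-2.093, -2.343, 0.0]
ft_force: [-0.2, 0.1, -0.3]
width: 0.3
gripper_force: 0.0
t 4.73 p [ 545.4 -251.    80.7] s -82.8 off -0.4 xyz cm [-2.72  0.02  0.07] ang [-0.   -0.    0.06] f [-0.23  0.07 -0.34]
(4.7333, np.float64(-0.3414520373993921), array([39., 52.]))
```

```bash

python3 -c "
from h import *
g=lambda im:np.clip((im/255.)**.6*255,0,255).astype(np.uint8)
a=cv2.imread('pics/scene0.png')[190:260,80:180];b=cv2.imread('pics/x.png')[190:260,80:180]
w=bot.camera('wrist')[...,::-1];cv2.imwrite('pics/w1.png',w)
f=lambda i:cv2.resize(g(i),(400,280),interpolation=cv2.INTER_CUBIC)
w=cv2.resize(g(w)[180:384,100:400],(400,272))
cv2.imwrite('pics/p4.png',np.vstack([np.hstack([f(a),f(b)]),np.hstack([w,w*0])]))"
```

```text
(no output)
```

View pics/p4.png

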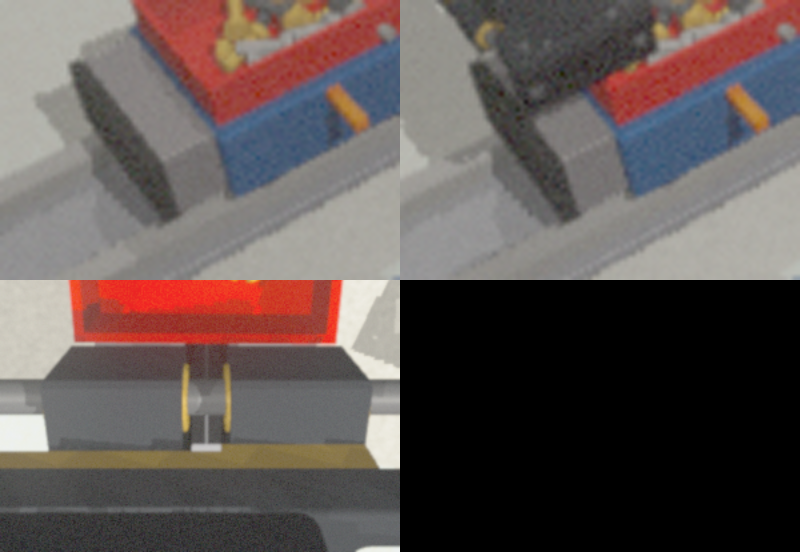

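```bash

python3 -c "
from h import *
print(bot.tip_reach,bot.sense()['joint_positions'],[a for a in dir(bot) if a[0]!='_'])
p=lambda s,o,z,c:np.round(proj(np.r_[C0+s*d+o*n,z],c),1)
for z in (129,150,180,210): print(z,[p(s,95,z,'scene') for s in(-93+37.5,-93-37.5)])
print('tray corners',[p(s,o,113,'scene') for s in(-65,65) for o in(-50,50)],'pointer',p(0,94,78,'scene'),'ff',[p(s,60,85,'scene') for s in (-70,70)])
print('wrist tip',p(-82.8,0,58.7,'wrist'),'tcp',p(-82.8,0,80.7,'wrist'),'face top edge',[p(-110,o,83,'wrist') for o in(-52,52)],'bodyedge',[p(-70,o,85,'wrist') for o in(-60,60)],'tray rear',[p(-65,o,113,'wrist') for o in(-50,50)])
print(np.array(bot.camera_info('wrist')['T']).round(3))
"
```

```text
22.0 [-6.17244542e-01  6.72589798e-01  1.60495502e+00 -6.80248460e-06
  8.64226189e-01 -7.30118000e-01] ['PlanningError', 'camera', 'camera_info', 'sense', 'sign_off', 'tip_reach']
129 [array([144.6, 216.9]), array([111.5, 233.9])]
150 [array([142.7, 209.8]), array([109. , 226.8])]
180 [array([139.9, 199.3]), array([105.3, 216.3])]
210 [array([137. , 188.4]), array([101.4, 205.3])]
tray corners [array([112.2, 188.7]), array([132.2, 212.5]), array([161.5, 165.8]), array([183.2, 187. ])] pointer [170.8 221.2] ff [array([134.8, 225. ]), array([188.8, 197.2])]
wrist tip [256.3 219.6] tcp [256.5 232.3] face top edge [array([176.1, 271.9]), array([336.1, 273. ])] bodyedge [array([157.6, 215. ]), array([355.8, 216.5])] tray rear [array([158.7, 225.3]), array([355.5, 226.7])]
[[ 9.94000e-01 -1.09000e-01 -2.90000e-02  5.36329e+02]
 [ 1.13000e-01  9.56000e-01  2.72000e-01 -1.76557e+02]
 [-2.00000e-03 -2.74000e-01  9.62000e-01  2.50265e+02]
 [ 0.00000e+00  0.00000e+00  0.00000e+00  1.00000e+00]]
```

View pics/w1.png

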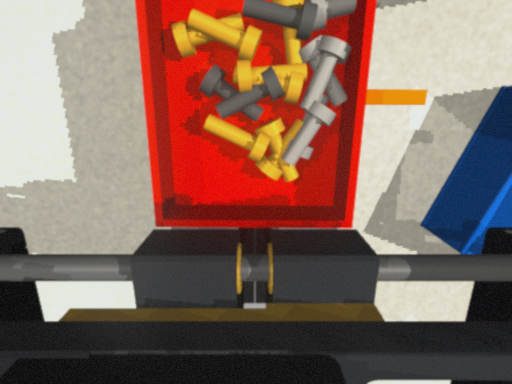

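The wrist view shows the tray's rear edge (row 226) where my geometry predicts it, but the fingertips are hidden under it and the bumper looks uncompressed. I'll back off and look at the tips themselves.

```bash

python3 -m crank '[{"xyz":[-2,0,0],"angular":[0,0,0],"claw":1},{"xyz":[-4,0,0],"angular":[0,0,0],"claw":1},{"xyz":[-5,0,0],"angular":[0,0,0],"claw":1},{"xyz":[-5,0,0],"angular":[0,0,0],"claw":1}]'
python3 -c "
from h import *
need(-110,80);print(tray())
g=lambda im:np.clip((im/255.)**.5*255,0,255).astype(np.uint8)
p=lambda s,o,z,c:np.round(proj(np.r_[C0+s*d+o*n,z],c),1)
s=(np.array(bot.sense()['ee_pos'])[:2]-C0)@d
print('wrist tip',p(s,0,58.7,'wrist'),'z84',p(s,0,84,'wrist'),'face top edge',[p(-110,o,83,'wrist') for o in(-52,52)],'bot',[p(-110,o,37,'wrist') for o in(-52,52)],'bodyedge',[p(-70,o,85,'wrist') for o in(-60,60)])
w=bot.camera('wrist')[...,::-1];cv2.imwrite('pics/w2.png',g(w)[100:384])
cv2.imwrite('pics/sc2.png',bot.camera('scene')[...,::-1])
"
```

```text
time: 5.22
ee_pos: [551.9, -303.8, 81.0]
ee_rot: [2.094, 2.338, -0.0]
ft_force: [-0.2, -1.0, -0.4]
width: 0.4
gripper_force: 0.0
t 5.22 p [ 551.9 -303.8   81. ] s -135.9 off 0.5 xyz cm [ 2.59 -0.04  0.09] ang [0.02 0.02 0.04] f [-0.18 -0.97 -0.39]
(5.2167, np.float64(-0.15042333604828345), array([39., 51.]))
wrist tip [255.9 219.5] z84 [256.1 234.4] face top edge [array([169.8, 196.5]), array([342.8, 197.4])] bot [array([187. , 178.8]), array([325.1, 179.5])] bodyedge [array([149.1, 128.8]), array([364.6, 129.9])]
```

View pics/w2.png

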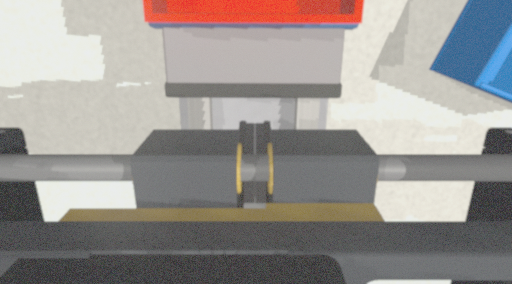

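The finger's lower end shows at row 220. That fits tips at z≈85 mm, just above the bumper head, so I had pushed over its top. I'll lower by 15 mm and repeat the push.

```bash

python3 -m crank '[{"xyz":[0,0,0.8],"angular":[0,0,0],"claw":1},{"xyz":[0,0,1.5],"angular":[0,0,0],"claw":1},{"xyz":[0.25,0,1.5],"angular":[0,0,0],"claw":1},{"xyz":[0.5,0,1.5],"angular":[0,0,0],"claw":1},{"xyz":[0.75,0,1.5],"angular":[0,0,0],"claw":1},{"xyz":[1,0,1.5],"angular":[0,0,0],"claw":1},{"xyz":[1.25,0,1.5],"angular":[0,0,0],"claw":1},{"xyz":[1.5,0,1.5],"angular":[0,0,0],"claw":1}]'
python3 -m crank '[{"xyz":[0.25,0,0],"angular":[0,0,0],"claw":1},{"xyz":[0.5,0,0],"angular":[0,0,0],"claw":1},{"xyz":[0.75,0,0],"angular":[0,0,0],"claw":1},{"xyz":[1,0,0],"angular":[0,0,0],"claw":1},{"xyz":[1.25,0,0],"angular":[0,0,0],"claw":1},{"xyz":[1.5,0,0],"angular":[0,0,0],"claw":1},{"xyz":[1.75,0,0],"angular":[0,0,0],"claw":1},{"xyz":[2,0,0],"angular":[0,0,0],"claw":1}]'
python3 -c "
from h import *
need(-110,80);print(tray());cv2.imwrite('pics/sc3.png',bot.camera('scene')[...,::-1])
for f in ('scene0','sc2','sc3'):
    g=cv2.imread(f'pics/{f}.png',0)[243,100:150];print(f,g.tolist())
"
```

```text
time: 6.03
ee_pos: [549.6, -285.9, 66.0]
ee_rot: [2.093, 2.343, 0.0]
ft_force: [-0.4, -0.1, 0.2]
width: 0.5
gripper_force: 0.0
time: 6.7
ee_pos: [547.2, -266.1, 65.8]
ee_rot: [2.093, 2.343, -0.0]
ft_force: [0.3, -0.5, 0.0]
width: 0.4
gripper_force: 0.1
t 6.7 p [ 547.2 -266.1   65.8] s -97.9 off -0.2 xyz cm [-1.21  0.01 -1.42] ang [0.   0.   0.06] f [ 0.27 -0.52  0.03]
(6.7, np.float64(9.301986869729394), array([39., 51.]))
scene0 [99, 100, 98, 90, 85, 85, 83, 86, 87, 84, 85, 84, 64, 57, 58, 52, 56, 52, 54, 43, 30, 30, 28, 29, 37, 59, 84, 87, 91, 91, 91, 91, 92, 94, 91, 88, 87, 84, 81, 85, 84, 84, 84, 85, 86, 85, 84, 82, 79, 83]
sc2 [100, 99, 98, 94, 89, 85, 85, 86, 87, 86, 87, 85, 67, 60, 56, 53, 54, 54, 50, 42, 29, 28, 29, 32, 41, 63, 85, 92, 92, 95, 96, 95, 97, 97, 94, 92, 88, 89, 84, 85, 90, 88, 86, 85, 87, 86, 86, 84, 87, 87]
sc3 [106, 107, 103, 102, 101, 102, 104, 102, 102, 104, 103, 103, 103, 97, 89, 88, 91, 90, 88, 86, 91, 91, 92, 85, 95, 92, 93, 98, 97, 98, 97, 98, 99, 99, 96, 94, 92, 90, 89, 89, 89, 86, 89, 89, 92, 91, 88, 90, 85, 91]
```

Contact confirmed: the carriage is 9 mm forward and moving. Continuing.

```bash

python3 -m crank '[{"xyz":[0.25,0,0],"angular":[0,0,0],"claw":1},{"xyz":[0.5,0,0],"angular":[0,0,0],"claw":1},{"xyz":[0.75,0,0],"angular":[0,0,0],"claw":1},{"xyz":[1,0,0],"angular":[0,0,0],"claw":1},{"xyz":[1.25,0,0],"angular":[0,0,0],"claw":1},{"xyz":[1.5,0,0],"angular":[0,0,0],"claw":1}]'
python3 -c "
from h import *
need(-110,80);print(tray());print(tray())
"
```

```text
time: 7.3
ee_pos: [545.4, -251.1, 65.7]
ee_rot: [-2.093, -2.343, -0.0]
ft_force: [-0.1, -0.1, -0.0]
width: 0.4
gripper_force: 0.0
t 7.3 p [ 545.4 -251.1   65.7] s -82.8 off -0.3 xyz cm [-2.72  0.01 -1.43] ang [-0.   -0.    0.06] f [-0.12 -0.15 -0.02]
(7.3, np.float64(34.719197133547), array([39., 51.]))
(7.35, np.float64(36.98064148420373), array([39., 51.]))
```

```bash

python3 -m crank '[{"xyz":[0,0,-4],"angular":[0,0,0],"claw":1},{"xyz":[0,0,-8],"angular":[0,0,0],"claw":1},{"xyz":[0,0,-10.5],"angular":[0,0,0],"claw":1},{"xyz":[4,0,-10.5],"angular":[0,0,0],"claw":1},{"xyz":[8,0,-10.5],"angular":[0,0,0],"claw":1},{"xyz":[12,0,-10.5],"angular":[0,0,0],"claw":1},{"xyz":[16,0,-10.5],"angular":[0,0,0],"claw":1},{"xyz":[20,0,-10.5],"angular":[0,0,0],"claw":1}]'
python3 -c "
from h import *
need(280,66);
"
```

```text
time: 8.07
ee_pos: [522.5, -51.2, 171.0]
ee_rot: [2.094, 2.342, 0.0]
ft_force: [0.6, -0.4, 0.4]
width: 0.2
gripper_force: 0.0
t 8.07 p [522.5 -51.2 171. ] s 118.4 off -2.0 xyz cm [16.16  0.28 10.5 ] ang [0.   0.   0.05] f [ 0.6  -0.4   0.39]
```

```bash

python3 -m crank '[{"xyz":[4,0,0],"angular":[0,0,0],"claw":1},{"xyz":[8,0.1,0],"angular":[0,0,0],"claw":1},{"xyz":[12,0.2,0],"angular":[0,0,0],"claw":1},{"xyz":[16,0.3,0],"angular":[0,0,0],"claw":1},{"xyz":[16,0.3,4],"angular":[0,0,0],"claw":1},{"xyz":[16,0.3,8],"angular":[0,0,0],"claw":1},{"xyz":[16,0.3,10.5],"angular":[0,0,0],"claw":1}]'
python3 -c "
from h import *
need(280,66);print(tray());print(tray())
"
```

```text
time: 8.65
ee_pos: [506.8, 108.0, 63.8]
ee_rot: [-2.089, -2.345, 0.002]
ft_force: [-0.7, 0.9, -0.9]
width: 0.8
gripper_force: 0.0
t 8.65 p [506.8 108.   63.8] s 278.3 off -0.7 xyz cm [ 0.17  0.07 -0.22] ang [-0.01 -0.    0.09] f [-0.73  0.88 -0.9 ]
(8.65, np.float64(96.36435488689858), array([39., 50.]))
(8.7, np.float64(98.51473714473623), array([40., 50.]))
```

```bash

python3 -m crank '[{"xyz":[2.2,0,0],"angular":[0,0,0],"claw":1},{"xyz":[2.2,0,0],"angular":[0,0,0],"claw":1},{"xyz":[2.2,0,0],"angular":[0,0,0],"claw":1},{"xyz":[2.2,0,0],"angular":[0,0,0],"claw":1},{"xyz":[2.2,0,0],"angular":[0,0,0],"claw":1},{"xyz":[2.2,0,0],"angular":[0,0,0],"claw":1},{"xyz":[2.2,0,0],"angular":[0,0,0],"claw":1},{"xyz":[2.2,0,0],"angular":[0,0,0],"claw":1}]'
python3 -c "
from h import *
need(300,66);print(tray())
"
python3 -m crank '[{"xyz":[0,0,0],"angular":[0,0,0],"claw":1},{"xyz":[0,0,0],"angular":[0,0,0],"claw":1},{"xyz":[0,0,0],"angular":[0,0,0],"claw":1},{"xyz":[0,0,0],"angular":[0,0,0],"claw":1},{"xyz":[0,0,0],"angular":[0,0,0],"claw":1},{"xyz":[0,0,0],"angular":[0,0,0],"claw":1}]'
python3 -c "
from h import *
need(300,66);print(tray())
"
```

```text
time: 9.42
ee_pos: [505.8, 128.1, 66.0]
ee_rot: [2.094, 2.342, 0.0]
ft_force: [0.3, 0.4, 0.4]
width: 0.4
gripper_force: 0.0
t 9.42 p [505.8 128.1  66. ] s 298.5 off 0.4 xyz cm [ 0.15 -0.04  0.  ] ang [0.   0.   0.06] f [0.34 0.4  0.43]
(9.4167, np.float64(127.8550579337196), array([39., 50.]))
time: 9.97
ee_pos: [505.6, 128.6, 65.7]
ee_rot: [-2.093, -2.343, 0.0]
ft_force: [0.5, -0.0, 0.3]
width: -0.0
gripper_force: 0.0
t 9.97 p [505.6 128.6  65.7] s 298.9 off 0.2 xyz cm [ 0.11 -0.02 -0.03] ang [-0.   -0.    0.06] f [ 0.5  -0.02  0.31]
(9.9667, np.float64(148.4910723105557), array([39., 50.]))
```

```bash

python3 -m crank '[{"xyz":[0,0,0],"angular":[0,0,0],"claw":1},{"xyz":[0,0,0],"angular":[0,0,0],"claw":1},{"xyz":[0,0,0],"angular":[0,0,0],"claw":1},{"xyz":[0,0,0],"angular":[0,0,0],"claw":1},{"xyz":[0,0,0],"angular":[0,0,0],"claw":1},{"xyz":[0,0,0],"angular":[0,0,0],"claw":1},{"xyz":[0,0,0],"angular":[0,0,0],"claw":1},{"xyz":[0,0,0],"angular":[0,0,0],"claw":1}]'
python3 -c "
from h import *
print(tray())
"
```

```text
time: 10.68
ee_pos: [505.6, 128.5, 65.7]
ee_rot: [2.093, 2.343, -0.0]
ft_force: [0.0, 0.2, -0.4]
width: 0.7
gripper_force: 0.0
(10.6833, np.float64(173.81753122233428), array([39., 51.]))
```

```bash

python3 -m crank '[{"xyz":[0,0,0],"angular":[0,0,0],"claw":1},{"xyz":[0.16,0,0],"angular":[0,0,0],"claw":1},{"xyz":[0.32,0,0],"angular":[0,0,0],"claw":1},{"xyz":[0.48,0,0],"angular":[0,0,0],"claw":1},{"xyz":[0.64,0,0],"angular":[0,0,0],"claw":1},{"xyz":[0.8,0,0],"angular":[0,0,0],"claw":1},{"xyz":[0.96,0,0],"angular":[0,0,0],"claw":1},{"xyz":[1.12,0,0],"angular":[0,0,0],"claw":1}]'
python3 -c "
from h import *
need(300,66);print(tray())
"
```

```text
time: 11.4
ee_pos: [504.3, 139.9, 65.8]
ee_rot: [2.093, 2.343, 0.0]
ft_force: [-0.2, 0.2, -0.4]
width: 0.5
gripper_force: 0.0
t 11.4 p [504.3 139.9  65.8] s 310.3 off 0.2 xyz cm [-1.03 -0.02 -0.02] ang [0.   0.   0.06] f [-0.17  0.2  -0.4 ]
(11.4, np.float64(193.67043897319448), array([39., 51.]))
```

```bash

python3 -m crank '[{"xyz":[0.12,0,0],"angular":[0,0,0],"claw":1},{"xyz":[0.24,0,0],"angular":[0,0,0],"claw":1},{"xyz":[0.36,0,0],"angular":[0,0,0],"claw":1},{"xyz":[0.48,0,0],"angular":[0,0,0],"claw":1}]'
python3 -c "
from h import *
need(300,66);print(tray())
"
```

```text
time: 11.78
ee_pos: [503.8, 144.5, 65.8]
ee_rot: [2.093, 2.343, 0.0]
ft_force: [0.7, -0.4, 0.2]
width: 0.3
gripper_force: 0.0
t 11.78 p [503.8 144.5  65.8] s 315.0 off 0.2 xyz cm [-1.5  -0.02 -0.02] ang [0.   0.   0.06] f [ 0.69 -0.35  0.2 ]
(11.7833, np.float64(199.13944618186952), array([39., 52.]))
```

```bash

python3 -m crank '[{"xyz":[0.13,0,0],"angular":[0,0,0],"claw":1},{"xyz":[0.26,0,0],"angular":[0,0,0],"claw":1},{"xyz":[0.39,0,0],"angular":[0,0,0],"claw":1}]'
python3 -c "
from h import *
need(300,66);print(tray());print(tray())
"
```

```text
time: 12.08
ee_pos: [503.3, 148.4, 65.7]
ee_rot: [-2.093, -2.343, 0.0]
ft_force: [-0.4, -0.6, -0.7]
width: 0.5
gripper_force: 0.0
t 12.08 p [503.3 148.4  65.7] s 318.9 off 0.1 xyz cm [-1.89 -0.02 -0.03] ang [-0.   -0.    0.06] f [-0.4  -0.6  -0.66]
(12.0833, np.float64(199.12409135557527), array([40., 51.]))
(12.1333, np.float64(198.90233993586187), array([39., 51.]))
```

```bash

python3 -m crank '[{"xyz":[2,0,0],"angular":[0,0,0],"claw":1},{"xyz":[3,0,0],"angular":[0,0,0],"claw":1}]'
python3 -c "
from h import *
im=bot.camera('top')
cv2.imwrite('pics/t9.png',cv2.resize(im[180:280,190:350],(800,500),interpolation=cv2.INTER_CUBIC)[...,::-1])
for nm,lo,hi,z in(('yel',(18,140,90),(32,255,255),66),('orange',(7,110,90),(17,255,255),78)):
    for c in blobs(im,lo,hi,4)[:6]:
        r=cv2.minAreaRect(c)
        if r[0][1]<222: print(nm,cv2.contourArea(c),r,((ray(r[0],z)[0]-C0)@d).round(1),((ray(r[0],z)[0]-C0)@n).round(1))
need(300,66)
for i in range(4):print(tray())
"
```

```text
time: 12.35
ee_pos: [499.9, 178.9, 65.8]
ee_rot: [-2.094, -2.342, -0.0]
ft_force: [-0.1, 0.6, 0.1]
width: 0.4
gripper_force: 0.0
yel 180.0 ((221.67242431640625, 188.4310302734375), (16.155494689941406, 12.812978744506836), 68.19859313964844) 301.6 177.7
yel 93.0 ((258.5, 208.0), (12.0, 9.0), 90.0) 208.6 114.7
orange 29.5 ((263.7099609375, 220.469970703125), (13.293608665466309, 3.2526915073394775), 81.8698959350586) 198.6 79.8
t 12.4 p [499.6 180.3  65.8] s 351.0 off -0.3 xyz cm [-5.1  -0.01 -0.02] ang [ 0.   -0.01  0.07] f [-0.24  2.17  0.34]
(12.4, np.float64(198.19776033402127), array([39., 51.]))
(12.45, np.float64(198.49002615227596), array([40., 50.]))
(12.5, np.float64(198.4796117890459), array([39., 51.]))
(12.55, np.float64(198.30779673767603), array([39., 51.]))
```

View pics/t9.png

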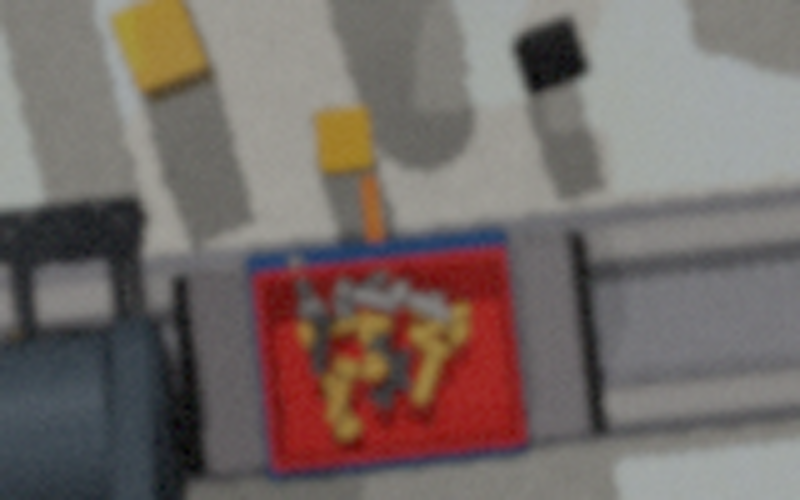

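The carriage is at rest at 198.4 with the mark centre at about 208.6, so it sits roughly 10 mm short. The pointer (370,178 in the zoom) is over the right edge of the mark (343,140). That is inside ±15 but thin, and there is plenty of time, so I'll go round to the rear for a very gentle nudge.

```bash

python3 -m crank '[{"xyz":[0,0,-4],"angular":[0,0,0],"claw":1},{"xyz":[0,0,-8],"angular":[0,0,0],"claw":1},{"xyz":[0,0,-10.5],"angular":[0,0,0],"claw":1},{"xyz":[-4,0,-10.5],"angular":[0,0,0],"claw":1},{"xyz":[-8,0,-10.5],"angular":[0,0,0],"claw":1},{"xyz":[-12,0,-10.5],"angular":[0,0,0],"claw":1},{"xyz":[-16,0,-10.5],"angular":[0,0,0],"claw":1},{"xyz":[-20,0,-10.5],"angular":[0,0,0],"claw":1}]'
python3 -m crank '[{"xyz":[-4,0,0],"angular":[0,0,0],"claw":1},{"xyz":[-8,0,0],"angular":[0,0,0],"claw":1},{"xyz":[-8.4,0,0],"angular":[0,0,0],"claw":1},{"xyz":[-8.4,0,0],"angular":[0,0,0],"claw":1}]'
python3 -c "
from h import *
need(67,66);print(tray())
"
```

```text
time: 13.27
ee_pos: [522.1, -22.9, 171.0]
ee_rot: [2.093, 2.342, -0.0]
ft_force: [1.4, -0.5, 0.0]
width: 0.6
gripper_force: 0.0
time: 13.6
ee_pos: [532.1, -107.5, 170.7]
ee_rot: [2.099, 2.336, -0.0]
ft_force: [-1.0, 0.1, -0.0]
width: 0.6
gripper_force: 0.0
t 13.6 p [ 532.1 -107.5  170.7] s 61.4 off 1.6 xyz cm [ 0.57 -0.16 10.47] ang [0.01 0.01 0.01] f [-0.96  0.11 -0.02]
(13.6, np.float64(197.99786874067266), array([40., 51.]))
```

```bash

python3 -m crank '[{"xyz":[0,0,4],"angular":[0,0,0],"claw":1},{"xyz":[0,0,8],"angular":[0,0,0],"claw":1},{"xyz":[0,0,10.5],"angular":[0,0,0],"claw":1},{"xyz":[0,0,10.5],"angular":[0,0,0],"claw":1},{"xyz":[0,0,10.5],"angular":[0,0,0],"claw":1}]'
python3 -c "
from h import *
need(77,66);print(tray());print(tray())
"
```

```text
time: 14.07
ee_pos: [530.4, -102.1, 64.9]
ee_rot: [-2.088, -2.342, 0.002]
ft_force: [-0.1, -0.3, 0.9]
width: 0.3
gripper_force: 0.0
t 14.07 p [ 530.4 -102.1   64.9] s 66.9 off 0.5 xyz cm [ 1.01 -0.04 -0.11] ang [-0.04 -0.02  0.08] f [-0.06 -0.28  0.88]
(14.0667, np.float64(198.19708374300598), array([40., 51.]))
(14.1167, np.float64(198.06154275664971), array([40., 51.]))
```

```bash

python3 -m crank '[{"xyz":[0.3,0,0],"angular":[0,0,0],"claw":1},{"xyz":[0.6,0,0],"angular":[0,0,0],"claw":1},{"xyz":[0.8,0,0],"angular":[0,0,0],"claw":1},{"xyz":[0.85,0,0],"angular":[0,0,0],"claw":1},{"xyz":[0.88,0,0],"angular":[0,0,0],"claw":1},{"xyz":[0.91,0,0],"angular":[0,0,0],"claw":1},{"xyz":[0.94,0,0],"angular":[0,0,0],"claw":1},{"xyz":[0.97,0,0],"angular":[0,0,0],"claw":1}]'
python3 -m crank '[{"xyz":[0.04,0,0],"angular":[0,0,0],"claw":1},{"xyz":[0.08,0,0],"angular":[0,0,0],"claw":1},{"xyz":[0.12,0,0],"angular":[0,0,0],"claw":1},{"xyz":[0.16,0,0],"angular":[0,0,0],"claw":1},{"xyz":[0.2,0,0],"angular":[0,0,0],"claw":1},{"xyz":[0.24,0,0],"angular":[0,0,0],"claw":1},{"xyz":[0.28,0,0],"angular":[0,0,0],"claw":1},{"xyz":[0.32,0,0],"angular":[0,0,0],"claw":1}]'
python3 -c "
from h import *
need(77,66);print(tray());print(tray())
"
```

```text
time: 14.83
ee_pos: [530.8, -94.5, 65.7]
ee_rot: [-2.093, -2.343, 0.0]
ft_force: [0.2, -0.3, -1.3]
width: 0.1
gripper_force: 0.0
time: 15.5
ee_pos: [530.4, -91.2, 65.7]
ee_rot: [-2.093, -2.343, 0.0]
ft_force: [-0.2, -0.1, -0.8]
width: 0.4
gripper_force: 0.0
t 15.5 p [530.4 -91.2  65.7] s 77.7 off 1.6 xyz cm [-0.07 -0.17 -0.03] ang [-0.    0.    0.06] f [-0.18 -0.07 -0.82]
(15.5, np.float64(198.2645788707459), array([40., 51.]))
(15.55, np.float64(198.19746074666597), array([40., 51.]))
```

```bash

python3 -m crank '[{"xyz":[0.04,0,0],"angular":[0,0,0],"claw":1},{"xyz":[0.08,0,0],"angular":[0,0,0],"claw":1},{"xyz":[0.12,0,0],"angular":[0,0,0],"claw":1},{"xyz":[0.16,0,0],"angular":[0,0,0],"claw":1},{"xyz":[0.2,0,0],"angular":[0,0,0],"claw":1},{"xyz":[0.24,0,0],"angular":[0,0,0],"claw":1},{"xyz":[0.28,0,0],"angular":[0,0,0],"claw":1},{"xyz":[0.32,0,0],"angular":[0,0,0],"claw":1}]'
python3 -c "
from h import *
print(tray())
"
python3 -m crank '[{"xyz":[0.04,0,0],"angular":[0,0,0],"claw":1},{"xyz":[0.08,0,0],"angular":[0,0,0],"claw":1},{"xyz":[0.12,0,0],"angular":[0,0,0],"claw":1},{"xyz":[0.16,0,0],"angular":[0,0,0],"claw":1},{"xyz":[0.2,0,0],"angular":[0,0,0],"claw":1},{"xyz":[0.24,0,0],"angular":[0,0,0],"claw":1}]'
python3 -c "
from h import *
need(77,66);print(tray());print(tray())
"
```

```text
time: 16.27
ee_pos: [530.0, -88.0, 65.8]
ee_rot: [-2.093, -2.343, 0.0]
ft_force: [-0.2, -0.1, -0.5]
width: 0.5
gripper_force: 0.0
(16.2667, np.float64(198.05665629085186), array([40., 51.]))
time: 16.82
ee_pos: [529.8, -85.6, 65.7]
ee_rot: [2.093, 2.343, 0.0]
ft_force: [-0.0, -0.4, -0.2]
width: 0.5
gripper_force: 0.0
t 16.82 p [529.8 -85.6  65.7] s 83.4 off 1.6 xyz cm [-0.63 -0.17 -0.03] ang [0.   0.   0.06] f [-0.03 -0.38 -0.19]
(16.8167, np.float64(200.41271417244621), array([40., 51.]))
(16.8667, np.float64(200.60600954398393), array([40., 50.]))
```

```bash

python3 -m crank '[{"xyz":[0.04,0,0],"angular":[0,0,0],"claw":1},{"xyz":[0.08,0,0],"angular":[0,0,0],"claw":1},{"xyz":[0.12,0,0],"angular":[0,0,0],"claw":1},{"xyz":[0.12,0,0],"angular":[0,0,0],"claw":1},{"xyz":[0.12,0,0],"angular":[0,0,0],"claw":1},{"xyz":[0.12,0,0],"angular":[0,0,0],"claw":1}]'
python3 -c "
from h import *
need(77,66);print(tray());print(tray())
"
```

```text
time: 17.42
ee_pos: [529.7, -84.5, 65.8]
ee_rot: [2.093, 2.343, 0.0]
ft_force: [0.6, 0.2, -0.2]
width: 0.2
gripper_force: 0.0
t 17.42 p [529.7 -84.5  65.8] s 84.5 off 1.6 xyz cm [-0.75 -0.17 -0.02] ang [0.   0.   0.06] f [ 0.62  0.25 -0.18]
(17.4167, np.float64(204.536894234733), array([40., 50.]))
(17.4667, np.float64(204.63126630035), array([40., 51.]))
```

```bash

python3 -m crank '[{"xyz":[-2,0,0],"angular":[0,0,0],"claw":1},{"xyz":[-3,0,0],"angular":[0,0,0],"claw":1},{"xyz":[-3,0,0],"angular":[0,0,0],"claw":1},{"xyz":[-3,0,0],"angular":[0,0,0],"claw":1},{"xyz":[-3,0,0],"angular":[0,0,0],"claw":1},{"xyz":[-3,0,0],"angular":[0,0,0],"claw":1},{"xyz":[-3,0,0],"angular":[0,0,0],"claw":1},{"xyz":[-3,0,0],"angular":[0,0,0],"claw":1}]'
python3 -c "
from h import *
print(tray())
"
python3 -m crank '[{"xyz":[0,0,0],"angular":[0,0,0],"claw":1},{"xyz":[0,0,0],"angular":[0,0,0],"claw":1},{"xyz":[0,0,0],"angular":[0,0,0],"claw":1},{"xyz":[0,0,0],"angular":[0,0,0],"claw":1},{"xyz":[0,0,0],"angular":[0,0,0],"claw":1},{"xyz":[0,0,0],"angular":[0,0,0],"claw":1},{"xyz":[0,0,0],"angular":[0,0,0],"claw":1},{"xyz":[0,0,0],"angular":[0,0,0],"claw":1}]' >/dev/null
python3 -m crank '[{"xyz":[0,0,0],"angular":[0,0,0],"claw":1},{"xyz":[0,0,0],"angular":[0,0,0],"claw":1},{"xyz":[0,0,0],"angular":[0,0,0],"claw":1},{"xyz":[0,0,0],"angular":[0,0,0],"claw":1},{"xyz":[0,0,0],"angular":[0,0,0],"claw":1},{"xyz":[0,0,0],"angular":[0,0,0],"claw":1},{"xyz":[0,0,0],"angular":[0,0,0],"claw":1},{"xyz":[0,0,0],"angular":[0,0,0],"claw":1}]'
python3 -c "
from h import *
need(77,66);print(tray());print(tray())
"
```

```text
time: 18.18
ee_pos: [532.8, -113.8, 65.7]
ee_rot: [-2.092, -2.343, 0.0]
ft_force: [-0.7, -0.3, -0.1]
width: 0.5
gripper_force: 0.0
(18.1833, np.float64(208.62311521497804), array([40., 50.]))
time: 19.57
ee_pos: [533.0, -114.3, 65.8]
ee_rot: [-2.093, -2.343, 0.0]
ft_force: [-0.2, -0.5, 0.2]
width: 0.2
gripper_force: 0.0
t 19.57 p [ 533.  -114.3   65.8] s 54.5 off 1.8 xyz cm [ 2.25 -0.16 -0.02] ang [-0.   -0.    0.06] f [-0.17 -0.46  0.16]
(19.5667, np.float64(210.73677261093914), array([40., 50.]))
(19.6167, np.float64(210.70200781112092), array([40., 50.]))
```

The carriage has stopped at 210.7, within about 2 mm of the mark, and the finger is clear of it. Handing in.

```bash
python3 -c "
from h import *
print(tray());print(bot.sign_off())"
```

```text
(19.6667, np.float64(210.40754743010115), array([40., 51.]))
the job is handed in; nothing more can be done
None
```

The job is handed in at about 19.7 s, with no verdict returned: I pushed the carriage, caught it rolling and braked it, then nudged it from the rear; it came to rest with its pointer about 2 mm from the mark's middle by the top camera, and the gripper clear.

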